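Start evening shuttle practice from the window ledge controls

ROBOT

A 7-joint arm with a two-finger parallel gripper is mounted at the origin on the work surface. World frame = base frame: x ahead of the robot, y to its left, z up, the work surface at z = 0. Lengths are in mm, angles in degrees, forces in N, time in s.
With the tool pointing down it reaches from about 400 to 875 mm from the base axis. Payload 4.4 kg.
Tool frame: the origin (TCP) lies on the centre line of the jaws, within the pads' length; the fingertips stand 8 mm ahead of it and the grasp point (between the pads) lies 11 mm behind it (manip.nose_length is the z of the fingertips in the tool frame, in mm); z points along the fingers, y is the line along which they close (so a half turn about z gives the same grasp; the last joint's range is limited). The gripper opens to 85 mm and grips with 20 to 120 N. Pads are 22 mm wide; open, the fingers measure 114 mm over their backs; the gripper's body (76 mm by 85 mm) begins 54 mm behind the grasp point. The pads swing forward as they close: fully open they stand 13 mm farther back than shut.
Start: joints at [68.824, 36.005, 2.206, 86.941, -1.547, 57.084, -1.146], TCP at [194.475, -620.24, 205.213] pointing down, gripper open.
Joint ranges: [-175.42, 175.42], [-21.48, 121.26], [-71.46, 75.88], [10.55, 141.38], [-63.04, 243.04], [13.31, 113.54], [-168.57, 168.57]. Speed limits (degrees/s): [147.25, 147.25, 180, 180, 180, 180, 180].

INTERFACE

Orientations are given as a 3x3 rotation matrix whose columns are the frame's x, y, z axes.
In Python, from workcell import manip gives the robot as it stands.
- The arm moves only by the tool arm_command, never from a script. Its argument "increments" is a list of rows, each a list of 3 entries, a list of its own where there are three numbers: the turn, a rotation vector about the world's x, y, z in rad, then the shift along the world's x, y, z in mm, then the gripper's target within -1 to 1 (fully open at 1, half-way at 0, shut at -1). A call has 1 to 12 rows; each row is the pose to reach, as a shift and turn from the pose commanded when the call began; what a row does not reach only later rows make up. A row lasts 1/12 s, in which the tool goes at most 41.7 mm and 7.16 degrees, less where a joint would pass 70% of its speed; a pose out of reach is approached as far as the arm can. A call with a gripper value outside its range is refused whole. The fingers move at their own pace and stop on an object; the grip force is fixed at half the most. Time passes only in rows, so rows that repeat a pose let the fingers close. It gives the time, the measured TCP pose, the force, the opening and the grip force at its end, in the units of the state.
- manip.get_state(): the state, without advancing time (a new reading comes with each control period).
- manip.camera(name): name is "side" or "top"; returns (picture, depth): 480x640x3 uint8, red, green, blue; 480x640 float32, mm along the optical axis (not along the pixel's ray), 0 where there is no reading.
- manip.calibration(name): a dict with "fov_y" (degrees; the focal length in pixels is half the picture's height over the tangent of half this angle, whatever the lens; pixels are square), "cx", "cy" (the principal point, pixels), "world_to_cam" (4x4, takes a point from world to camera coordinates). Camera axes: x right, y up, looking along -z (the intrinsics and any distortion apply to the point x, -y, -z); pixel columns grow to the right and rows downward; lengths in mm; the calibration is good to about 2 mm. A picture is of the moment at which its call begins. calibration takes no time and is no camera call.
- manip.sign_off(): hands the job in; it is judged then, once.
Trained networks look in the newest picture that a camera, given by its name, has taken for a name from the list of things; names that differ only in an ending like _2 or _b are one class to them, and where a whole thing is asked for, a point or a joint stands for the part that bears it (a point fixed in the world has none). Each returns a list of dicts, best first, with "score" (0 to 1); they miss things now and then, are a little off and sometimes report something else, mostly with a low value. They report only what shows in the picture. A call takes as long as a camera call.
- manip.boxes_of(camera, name): "box" ([left, top, right, bottom] in pixels, round what is visible of it).
- manip.silhouettes(camera, name): "mask" (480x640 bool, what is visible of it) and "box" ([left, top, right, bottom] in pixels, round what is visible of it).
- manip.spot_point(camera, name): "position" ([row, column] in pixels: a listed point, or the origin of a listed thing).
The state is a dict: "time_s": time; "q": joint angles; "dq": joint speeds; "tau": joint torques, N m; "position": TCP position; "tool_rot": TCP orientation; "force": force on the tool from outside, world axes, zero at the start; "moment": the same for the moment, N m; "opening": finger opening in mm; "grip_force": force on a finger pad.
Only numpy, scipy, OpenCV 4.12 (cv2) and the standard library are available. Lean on these libraries where they do the work, as an engineer would, in place of code of your own. Each camera call takes 0.05 s, during which the arm holds its last target. There are 200 camera calls.

TASK

Start the evening practice session with the three controls on the ledge: press the white-dotted end of the blue blind rocker fully down, then the dotted end of the yellow lamp rocker fully down, and last push the green timer button fully down and let it come back up. Only press the controls where they stand, without picking them up or shifting them, and leave the sports things around them alone.

Things in the scene. Friction and masses are not known exactly. Their poses are not given: they have to be found in the camera images.
- blue_switch: Loose blind switch: white base 84 x 50 mm (x, y), 22 mm high, on rubber feet, about 0.3 kg, with a blue see-saw rocker on top. Origin: centre of its underside; x points along the rocker to the end with the white dot, z up. To be pressed only, not lifted or shifted.
- blue_rocker (a joint): Tilt of the blue rocker in rad: 0 = dotted end fully up (13 mm higher than the other end), 0.4 = dotted end fully down at its stop. It is held by friction (0.05 N m, about 2.3 N at the dot) and stays where it is left. The plate is 64 x 36 x 6 mm and turns about the switch's y axis, 33 mm above its underside; level at 0.2.
- blue_mark (a point): The white dot (14 mm across, with a thin black rim) on top of the blue rocker, 22 mm from the pivot towards the end to press; 40 mm above the table when up (0), 32 mm when fully down (0.4).
- yellow_switch: Loose lamp switch: white base 84 x 50 mm (x, y), 22 mm high, on rubber feet, about 0.3 kg, with a yellow see-saw rocker on top. Origin: centre of its underside; x points along the rocker to the end with the white dot, z up. To be pressed only, not lifted or shifted.
- yellow_rocker (a joint): Tilt of the yellow rocker in rad: 0 = dotted end fully up (13 mm higher than the other end), 0.4 = dotted end fully down at its stop. It is held by friction (0.05 N m, about 2.3 N at the dot) and stays where it is left. The plate is 64 x 36 x 6 mm and turns about the switch's y axis, 33 mm above its underside; level at 0.2.
- yellow_mark (a point): The white dot (14 mm across, with a thin black rim) on top of the yellow rocker, 22 mm from the pivot towards the end to press; 40 mm above the table when up (0), 32 mm when fully down (0.4).
- green_timer: Loose timer: white base 84 x 50 mm (x, y), 22 mm high, about 0.3 kg, with a round green button in the middle. Origin: centre of its underside, z up. To be pressed only, not lifted or shifted.
- green_button (a joint): Travel of the green button in m: 0 = up, 0.006 = fully down. A spring returns it; it starts to move at about 1.7 N, fully down takes 5 N.
- green_top (a point): Centre of the top of the green button, 36 mm across; 36 mm above the table when up.
- shuttle: Bystander: a single shuttlecock standing cork up on its white skirt, 62 mm across at the foot, 80 mm tall. Origin: centre of its underside.
- tape_roll: Bystander: an orange roll of grip tape lying flat, 60 mm across, 28 mm high. Origin: centre of its underside.
- shuttle_stand: Bystander: wooden stand, 85 x 230 x 18 mm (x, y, z), carrying three fixed shuttlecocks; 98 mm tall overall. Origin: centre of its underside.
- bottle: Bystander: red hard silicone bottle with a black cap, 68 mm across, 190 mm tall. Origin: centre of its underside.
- shuttle_tube: Bystander: green shuttle tube with white caps standing on end, 71 mm across, 380 mm tall. Origin: centre of its underside.
- air_pump: Bystander: small black hand pump with yellow T handle lying down, about 212 mm long (along its x), 80 mm wide at the handle, 34 mm high. Origin: centre of its underside.

How it is judged (in metres and radians):
On the way, in this order (a step that is already met when the one before it is completed fails the run):
1. the blue rocker is pressed over (value of joint blue_rocker above 0.33 rad), for 0.1 s.
2. then the yellow rocker is pressed over (value of joint each of yellow_rocker, blue_rocker above 0.33 rad), for 0.1 s.
3. then the green button is pushed down (all of step 2 and value of joint green_button above 0.0045 m), for 0.05 s.
At the end, for the whole second after the job is handed in: Both rockers have the dotted end down (beyond 0.33 of 0.4 rad), the green button is up again (under 1.5 mm), and the three controls stand at rest and upright on the ledge within 30 mm of where they began (all of step 2 and value of joint green_button below 0.0015 m and height (world z) of each of blue_switch, yellow_switch, green_timer below 0.01 m and distance of each of blue_switch, yellow_switch, green_timer from where it was at the start of the episode below 0.03 m and linear speed of each of blue_switch, yellow_switch, green_timer below 0.02 m/s and angle between each of blue_switch, yellow_switch, green_timer's own z axis and vertical below 0.1 rad); the robot touches nothing.
It fails at once if the yellow rocker is pressed before the blue one is over (value of joint yellow_rocker above 0.2 rad and value of joint blue_rocker below 0.3 rad).
It fails at once if the green button is pushed before both rockers are over (value of joint green_button above 0.003 m and value of joint any of blue_rocker, yellow_rocker below 0.3 rad).
It fails at once if a control is lifted, tipped or shifted by more than 30 mm (height (world z) of any of blue_switch, yellow_switch, green_timer above 0.012 m or distance of any of blue_switch, yellow_switch, green_timer from where it was at the start of the episode above 0.03 m or angle between any of blue_switch, yellow_switch, green_timer's own z axis and vertical above 0.3 rad).
It fails at once if a bystander is moved by more than 30 mm or knocked over (distance of any of shuttle, tape_roll, shuttle_stand, bottle, shuttle_tube, air_pump from where it was at the start of the episode above 0.03 m or angle between any of shuttle, tape_roll, shuttle_stand, bottle, shuttle_tube, air_pump's own z axis and vertical above 0.5 rad).
It also fails if it takes over 51 s, if anything falls off the work surface, if the arm or the gripper's body presses on something with over 40 N, if the wrist force passes 120 N, or if a joint passes its speed limit or range.

## Working session

There is one attempt and no reset: what is moved stays moved. The work goes in short steps, Python scripts to look and compute and a tool call to move; the robot and the scene stay as the last step left them, time stands still between calls to the robot, and variables do not carry over. Pictures are saved under pics/ and viewed, at most 10 in all, crops included, and the job is handed in when it is done.

Besides the shell and the picture viewer there is one more tool, called after "Emit:" as name(argument=value, ...) on one line, values as JSON. arm_command: Moves the arm, as the interface text tells. Its arguments: {"type":"object","properties":{"increments":{"type":"array"}},"required":["increments"]}

```bash
mkdir -p pics
cat > h.py <<'E'
import numpy as np, cv2
from workcell import manip
def world(cam, row, col, depth=None, z=None):
    c=manip.calibration(cam); f=240/np.tan(np.radians(c["fov_y"])/2)
    T=np.linalg.inv(np.array(c["world_to_cam"]))
    d=np.array([(col-c["cx"])/f,-(row-c["cy"])/f,-1.])
    if depth is not None: return T[:3,:3]@(d*depth)+T[:3,3]
    r=T[:3,:3]@d; return T[:3,3]+r*(z-T[2,3])/r[2]
E
python3 - <<'E'
from h import *
for cam in ("top","side"):
    c=manip.calibration(cam); print({k:(np.round(v,3).tolist()) for k,v in c.items() if not isinstance(v,str)})
    p,d=manip.camera(cam); cv2.imwrite(f"pics/{cam}1.png",p[:,:,::-1])
    for n,z in (("blue_mark",40),("yellow_mark",40),("green_top",36),("blue_switch",0),("yellow_switch",0),("green_timer",0),("shuttle",0),("tape_roll",0),("shuttle_stand",0),("bottle",0),("shuttle_tube",0),("air_pump",0)):
        for r in manip.spot_point(cam,n)[:2]:
            y,x=r["position"]; print(cam,n,round(r["score"],2),np.round([y,x]),np.round(world(cam,y,x,z=z)),np.round(d[int(y),int(x)]) if 0<=y<480 and 0<=x<640 else '')
s=manip.get_state(); print(s["time_s"],s["position"],s["tool_rot"],s["opening"],s["force"])
E
```

```text
{'fov_y': 43.273, 'cx': 326.122, 'cy': 243.82, 'world_to_cam': [[-0.056, -0.998, -0.006, 21.483], [0.977, -0.056, 0.205, -620.426], [-0.205, 0.006, 0.979, -1626.895], [0.0, 0.0, 0.0, 1.0]]}
top blue_mark 0.69 [278. 239.] [542. 235.  40.] 1695.0
top blue_mark 0.5 [255. 485.] [ 567. -459.   40.] 1712.0
top yellow_mark 0.78 [262. 313.] [575.  26.  40.] 1705.0
top green_top 0.45 [266. 416.] [ 549. -264.   36.] 1704.0
top green_top 0.2 [285. 243.] [523. 226.  36.] 1696.0
top blue_switch 0.73 [286. 244.] [524. 228.   0.] 1689.0
top yellow_switch 0.59 [268. 315.] [565.  21.   0.] 1702.0
top green_timer 0.82 [271. 413.] [ 541. -259.    0.] 1706.0
top green_timer 0.6 [281. 235.] [541. 253.   0.] 1692.0
top shuttle 0.58 [285. 274.] [522. 142.   0.] 1665.0
top tape_roll 0.68 [265. 416.] [ 557. -270.    0.] 1704.0
top tape_roll 0.54 [256. 369.] [ 591. -135.    0.] 1747.0
top shuttle_stand 0.86 [196. 341.] [776. -65.   0.] 1728.0
top bottle 0.93 [225. 223.] [706. 283.   0.] 1646.0
top shuttle_tube 0.82 [262. 164.] [607. 458.   0.] 1657.0
top shuttle_tube 0.2 [283. 275.] [528. 139.   0.] 1655.0
to
[... 612 characters left out ...]
h 0.66 [246. 302.] [567.  15.   0.] 1062.0
side green_timer 0.59 [351. 307.] [ 545. -269.    0.] 849.0
side shuttle 0.79 [215. 280.] [524. 136.   0.] 1132.0
side tape_roll 0.58 [292. 316.] [ 581. -127.    0.] 949.0
side shuttle_stand 0.9 [258. 392.] [769. -53.   0.] 1017.0
side bottle 0.87 [177. 336.] [693. 275.   0.] 1250.0
side shuttle_tube 0.61 [142. 299.] [609. 471.   0.] 1375.0
side air_pump 0.76 [460. 327.] [ 554. -472.    0.] 703.0
1.3 [ 194.48199254 -620.24404251  205.2249124 ] [[ 9.54215081e-01  2.99121339e-01  6.03785533e-05]
 [ 2.99121341e-01 -9.54215082e-01 -1.71718224e-05]
 [ 5.24776677e-05  3.44461257e-05 -9.99999998e-01]] 85.47451944293009 [-0.04216879  0.85944186  0.0595132 ]
```

View pics/top1.png

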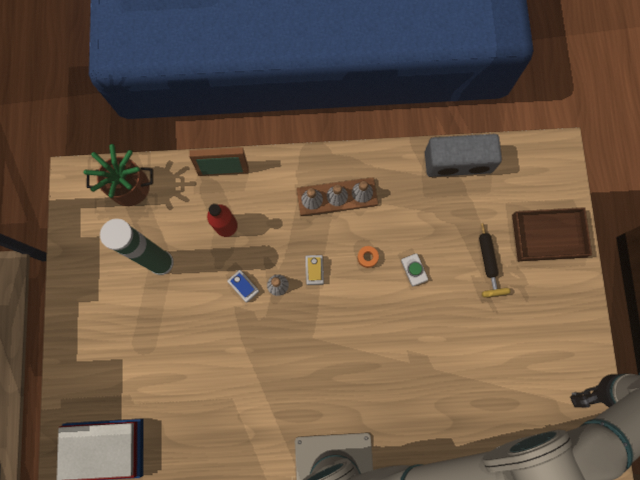

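View pics/side1.png

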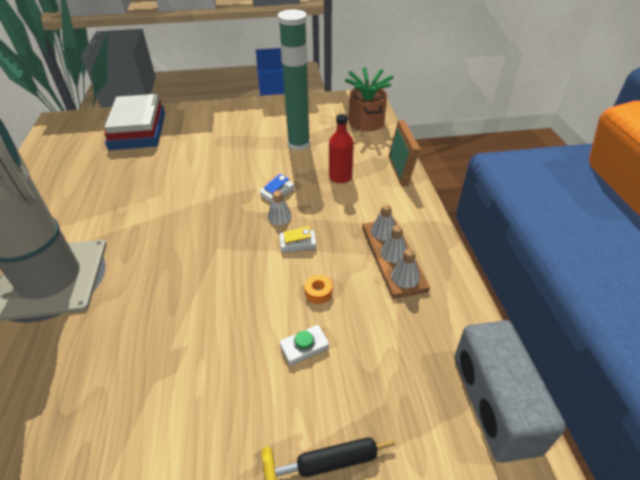

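The top picture shows blue at about (row 286, col 243) with its dot at the upper left, yellow at (268, 314) with its dot up, and green at (269, 415). The shuttle is next to blue at (285, 277). The side view agrees, so I'll look closer at the dots.

Run:
```python
from h import *
t=cv2.imread("pics/top1.png"); s=cv2.imread("pics/side1.png")
def c(im,r,q,h=18,k=10): 
    return cv2.resize(im[r-h:r+h,q-h:q+h],(400,300) if 0 else (266,266),interpolation=cv2.INTER_CUBIC)
row1=np.hstack([c(t,285,242),c(t,268,314),c(t,268,414)])
row2=np.hstack([c(s,188,277,24),c(s,238,298,24),c(s,343,305,28)])
cv2.imwrite("pics/crop1.png",np.vstack([row1,row2]))
# colour-based centroids
for cam,im,rois in (("top",t,{"b":(285,242,18),"y":(268,314,18),"g":(268,414,18)}),("side",s,{"b":(188,277,24),"y":(238,298,24),"g":(343,305,28)})):
    hsv=cv2.cvtColor(im,cv2.COLOR_BGR2HSV)
    for n,(r,q,h) in rois.items():
        lo,hi={"b":((105,150,80),(130,255,255)),"y":((24,150,130),(35,255,255)),"g":((50,100,60),(85,255,255))}[n]
        m=cv2.inRange(hsv[r-h:r+h,q-h:q+h],lo,hi); ys,xs=np.nonzero(m)
        cc=(ys.mean()+r-h,xs.mean()+q-h); print(cam,n,len(ys),np.round(cc,1),np.round(world(cam,*cc,z=36),1))
```

```text
top b 200 [285.9 242.9] [519.4 226.   36. ]
top y 0 [nan nan] [nan nan nan]
top g 103 [268.5 415. ] [ 541.4 -259.7   36. ]
side b 138 [184.6 274.8] [519.  217.5  36. ]
side y 221 [234.8 294.8] [552.2  19.3  36. ]
side g 232 [339.6 303.8] [ 540.9 -265.9   36. ]<stdin>:14: RuntimeWarning: Mean of empty slice.
  ret = ret.dtype.type(ret / rcount)
```

View pics/crop1.png

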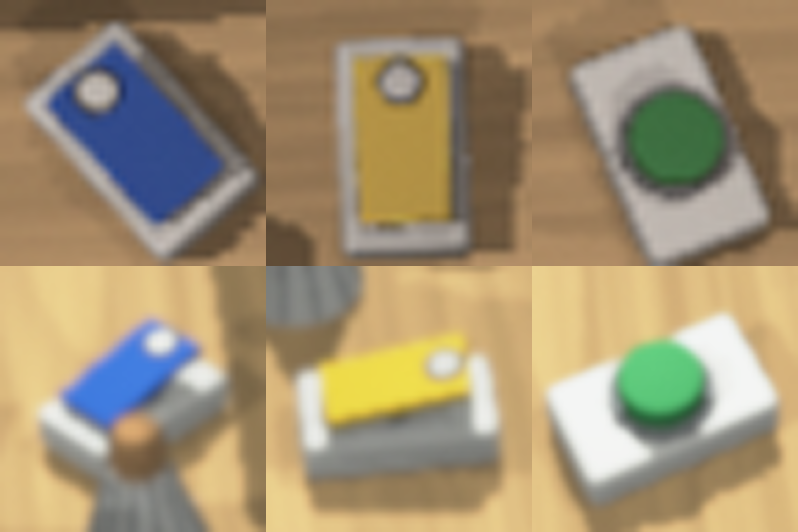

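Emit:
arm_command(increments=[[[0, 0, 0.41], [346, 360, 0], -1], [[0, 0, 0.41], [346, 360, 0], -1], [[0, 0, 0.41], [346, 360, 0], -1], [[0, 0, 0.41], [346, 360, 0], -1], [[0, 0, 0.41], [346, 360, 0], -1], [[0, 0, 0.41], [346, 360, 0], -1], [[0, 0, 0.41], [346, 360, 0], -1], [[0, 0, 0.41], [346, 360, 0], -1], [[0, 0, 0.41], [346, 360, 0], -1], [[0, 0, 0.41], [346, 360, 0], -1], [[0, 0, 0.41], [346, 360, 0], -1], [[0, 0, 0.41], [346, 360, 0], -1]])

```text
time_s: 2.3
position: [541.8, -258.5, 205.5]
tool_rot: [[0.756, 0.655, 0.0], [0.655, -0.756, -0.0], [0.0, 0.0, -1.0]]
force: [0.2, -0.8, 0.7]
opening: -0.1
grip_force: 0.0
```

Emit:
arm_command(increments=[[[0, 0, 0], [2, 500, 0], -1], [[0, 0, 0], [2, 500, 0], -1], [[0, 0, 0], [2, 500, 0], -1], [[0, 0, 0], [2, 500, 0], -1], [[0, 0, 0], [2, 500, 0], -1], [[0, 0, 0], [2, 500, 0], -1], [[0, 0, 0], [2, 500, 0], -1], [[0, 0, 0], [2, 500, 0], -1], [[0, 0, 0], [2, 500, 0], -1], [[0, 0, 0], [2, 500, 0], -1], [[0, 0, 0], [2, 500, 0], -1], [[0, 0, 0], [2, 500, 0], -1]])

```text
time_s: 3.3
position: [542.3, 241.8, 205.5]
tool_rot: [[0.756, 0.655, 0.001], [0.655, -0.756, 0.0], [0.0, 0.0, -1.0]]
force: [1.2, 0.2, 0.3]
opening: 0.2
grip_force: 0.0
```

Emit:
arm_command(increments=[[[0, 0, 0], [0, 0, -60], -1], [[0, 0, 0], [0, 0, -120], -1], [[0, 0, 0], [0, 0, -120], -1], [[0, 0, 0], [0, 0, -120], -1], [[0, 0, 0], [0, 0, -120], -1], [[0, 0, 0], [0, 0, -120], -1]])

```text
time_s: 3.8
position: [544.0, 240.3, 87.1]
tool_rot: [[0.756, 0.654, 0.003], [0.654, -0.756, 0.001], [0.003, 0.001, -1.0]]
force: [0.8, -0.5, -1.1]
opening: -0.1
grip_force: 0.0
```

Run:
```python
from h import *
print(manip.nose_length, manip.get_state()["position"])
out=[]
for cam,(r,q,h) in {"top":(280,240,30),"side":(170,282,35)}.items():
    p,d=manip.camera(cam); im=p[:,:,::-1]
    out.append(cv2.resize(im[r-h:r+h,q-h:q+h],(400,400),interpolation=cv2.INTER_CUBIC))
cv2.imwrite("pics/near_blue.png",np.hstack(out))
```

```text
8.0 [543.98273252 240.30151147  87.05800603]
```

View pics/near_blue.png

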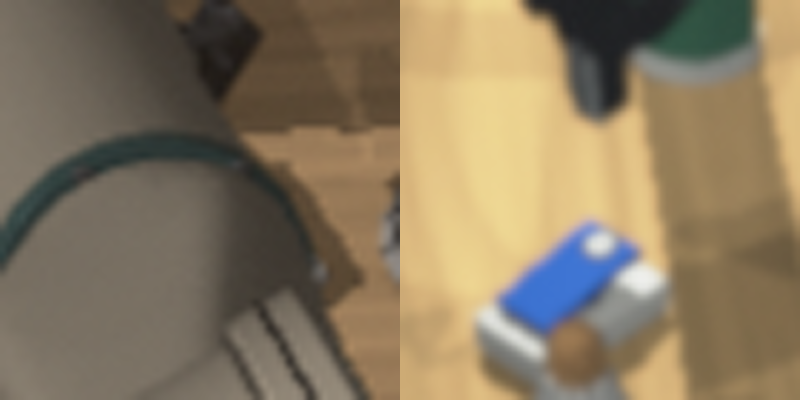

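Run:
```python
from h import *
print("tip",world("side",154.5,281.2,z=79),"dot",world("side",177.1,281.5,z=40))
print("yellow",world("side",231.2,305.6,z=40),world("top",260.5,313.6,z=40),"bluetop",world("top",278.8,236.6,z=40))
```

```text
tip [544.64365079 290.68927918  79.        ] dot [538.93764424 242.16987898  40.        ]
yellow [578.23475154  23.4511142   40.        ] [579.74826288  24.10185059  40.        ] bluetop [540.01592472 242.41255855  40.        ]
```

Run:
```python
from h import *
p,d=manip.camera("side")
for r in (145,150,153,156,158,160,163,170,177): print(r,[ (int(d[r,q]),np.round(world("side",r,q,depth=d[r,q])).astype(int).tolist()) for q in (280,282)])
h=p[110:200,222:342,::-1]; cv2.imwrite("pics/side3.png",cv2.resize(h,(800,600),interpolation=cv2.INTER_CUBIC))
print(manip.get_state()["position"],manip.get_state()["opening"])
```

```text
145 [(1133, [542, 228, 149]), (1132, [547, 226, 150])]
150 [(1142, [541, 227, 135]), (1144, [546, 228, 134])]
153 [(1149, [540, 227, 126]), (1155, [545, 232, 122])]
156 [(1160, [539, 232, 114]), (1154, [544, 226, 117])]
158 [(1357, [543, 394, -2]), (1353, [549, 390, 0])]
160 [(1346, [543, 381, 0]), (1346, [548, 381, 0])]
163 [(1335, [541, 366, 0]), (1339, [547, 369, -3])]
170 [(1313, [539, 334, -2]), (1313, [545, 333, -2])]
177 [(1218, [535, 243, 40]), (1218, [540, 242, 40])]
[544.45847548 240.43250095  87.96674797] -0.39184326518459583
```

View pics/side3.png

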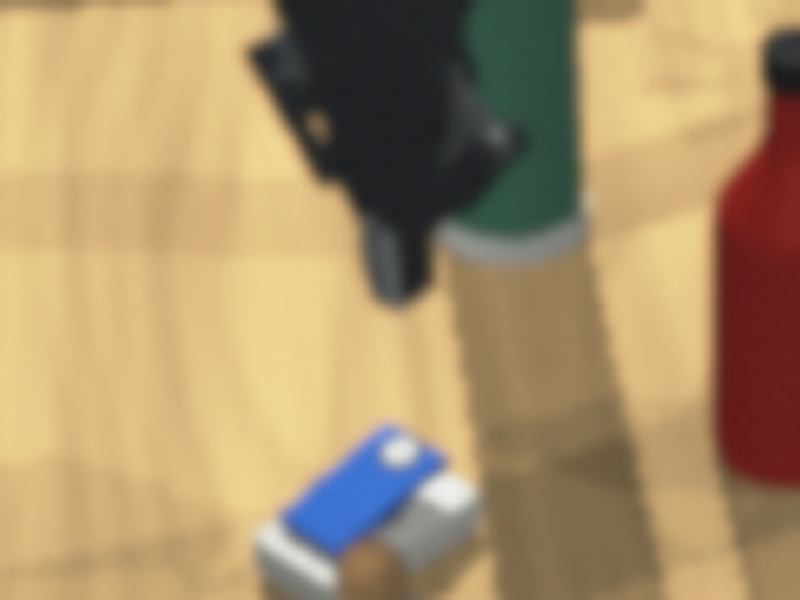

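The finger is laterally over the dot, but the side depth puts the fingertip about 30 mm higher than the state says. I'll go down a little, staying clear by either reading, and compare again.

Emit:
arm_command(increments=[[[0, 0, 0], [0, 0, -28], -1], [[0, 0, 0], [0, 0, -28], -1], [[0, 0, 0], [0, 0, -28], -1], [[0, 0, 0], [0, 0, -28], -1], [[0, 0, 0], [0, 0, -28], -1]])

```text
time_s: 4.37
position: [543.4, 240.2, 58.7]
tool_rot: [[0.756, 0.655, 0.002], [0.655, -0.756, 0.001], [0.002, 0.001, -1.0]]
force: [-0.3, -0.1, -0.3]
opening: -0.1
grip_force: 0.0
```

```bash
cat >> h.py <<'E'
def tip(cols, rows):
    p,d=manip.camera("side"); s=manip.get_state()
    print("state",np.round(s["position"],1),"F",np.round(s["force"],1),"t",s["time_s"])
    for r in rows: print(r,[np.round(world("side",r,q,depth=d[r,q])).astype(int).tolist() for q in cols])
    return p,d
E
python3 - <<'E'
from h import *
p,d=tip((280,282,284),range(154,180,2))
cv2.imwrite("pics/side4.png",cv2.resize(p[120:210,222:342,::-1],(800,600),interpolation=cv2.INTER_CUBIC))
E
```

```text
state [543.3 240.1  58.6] F [ 0.2 -0.  -0.5] t 4.4167
154 [[540, 226, 124], [545, 223, 126], [549, 211, 133]]
156 [[539, 227, 117], [544, 228, 116], [550, 229, 115]]
158 [[539, 226, 112], [544, 229, 109], [549, 224, 112]]
160 [[539, 228, 105], [544, 230, 103], [548, 222, 108]]
162 [[538, 228, 99], [543, 228, 98], [548, 224, 100]]
164 [[538, 233, 89], [543, 230, 90], [548, 223, 95]]
166 [[540, 351, 0], [542, 228, 86], [552, 353, -3]]
168 [[540, 342, -1], [545, 347, -6], [551, 343, -3]]
170 [[539, 335, -3], [545, 334, -3], [550, 333, -3]]
172 [[538, 323, -1], [544, 320, 0], [549, 321, -1]]
174 [[536, 255, 42], [543, 315, -3], [549, 310, 0]]
176 [[535, 251, 38], [541, 246, 41], [546, 248, 39]]
178 [[535, 239, 40], [540, 241, 38], [545, 235, 42]]
```

View pics/side4.png

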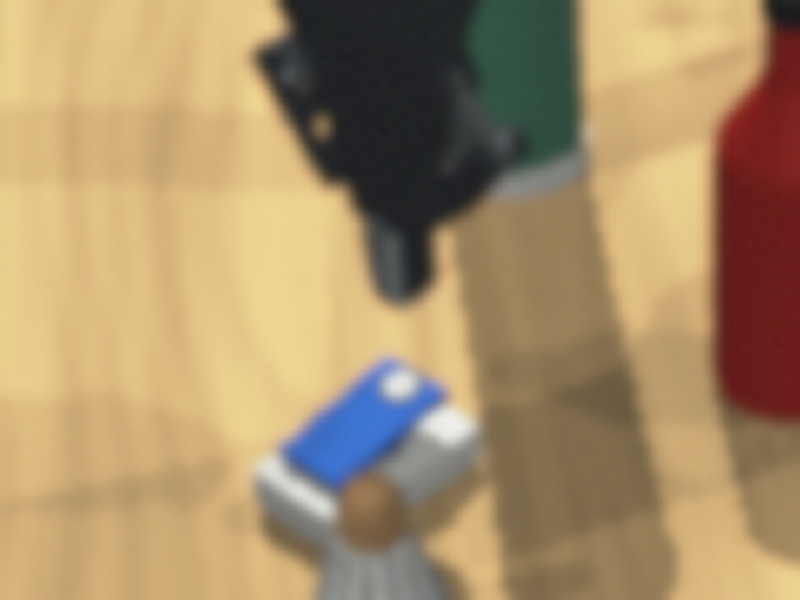

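The picture confirms it: the fingertip is at about z = 84 (row 166, col 282) and the dot at row 177, col 282, z = 40. The real tip stands about 33 mm higher than the state says. I'll go down with small steps and watch the force.

Emit:
arm_command(increments=[[[0, 0, 0], [-1, 5, -17], -1], [[0, 0, 0], [-1, 5, -34], -1], [[0, 0, 0], [-1, 5, -34], -1], [[0, 0, 0], [-1, 5, -34], -1], [[0, 0, 0], [-1, 5, -34], -1]])

```text
time_s: 4.83
position: [542.1, 244.8, 24.2]
tool_rot: [[0.756, 0.655, 0.001], [0.655, -0.756, 0.0], [0.001, 0.0, -1.0]]
force: [0.5, -0.1, -0.5]
opening: 0.4
grip_force: 0.0
```

Run:
```python
from h import *
tip((280,282,284),range(164,184,2))
```

```text
state [542.3 244.9  24.4] F [0.4 0.1 0.7] t 4.8833
164 [[538, 232, 90], [543, 225, 94], [548, 219, 98]]
166 [[537, 233, 83], [542, 233, 82], [548, 233, 82]]
168 [[537, 233, 76], [542, 233, 76], [547, 232, 76]]
170 [[536, 235, 69], [542, 231, 71], [547, 231, 70]]
172 [[536, 238, 60], [541, 230, 66], [546, 230, 65]]
174 [[536, 235, 56], [541, 236, 54], [546, 230, 58]]
176 [[535, 250, 38], [540, 233, 50], [546, 245, 41]]
178 [[535, 242, 37], [540, 242, 37], [545, 236, 41]]
180 [[534, 233, 37], [539, 232, 38], [545, 232, 37]]
182 [[534, 232, 32], [539, 226, 36], [513, -748, 773]]
```

Emit:
arm_command(increments=[[[0, 0, 0], [0, 0, -3], -1], [[0, 0, 0], [0, 0, -6], -1], [[0, 0, 0], [0, 0, -9], -1], [[0, 0, 0], [0, 0, -12], -1], [[0, 0, 0], [0, 0, -12], -1]])

```text
time_s: 5.3
position: [542.0, 245.1, 11.0]
tool_rot: [[0.756, 0.655, 0.001], [0.655, -0.756, 0.001], [0.001, 0.0, -1.0]]
force: [0.6, 0.8, 1.3]
opening: -0.2
grip_force: 0.4
```

Emit:
arm_command(increments=[[[0, 0, 0], [0, 0, -2], -1], [[0, 0, 0], [0, 0, -3], -1], [[0, 0, 0], [0, 0, -3], -1]])

```text
time_s: 5.55
position: [542.1, 245.2, 8.3]
tool_rot: [[0.756, 0.655, 0.001], [0.655, -0.756, 0.001], [0.001, 0.0, -1.0]]
force: [1.5, 2.3, 1.8]
opening: -0.5
grip_force: 1.0
```

Emit:
arm_command(increments=[[[0, 0, 0], [0, 0, -1.5], -1], [[0, 0, 0], [0, 0, -2], -1], [[0, 0, 0], [0, 0, -2], -1]])

```text
time_s: 5.8
position: [542.1, 245.2, 6.4]
tool_rot: [[0.756, 0.655, 0.001], [0.655, -0.756, 0.001], [0.001, 0.0, -1.0]]
force: [2.1, 1.9, 3.2]
opening: -0.1
grip_force: 1.9
```

Emit:
arm_command(increments=[[[0, 0, 0], [0, 0, -1.5], -1], [[0, 0, 0], [0, 0, -2], -1], [[0, 0, 0], [0, 0, -2], -1]])

```text
time_s: 6.05
position: [542.2, 245.2, 6.0]
tool_rot: [[0.756, 0.655, 0.002], [0.655, -0.756, 0.001], [0.002, 0.001, -1.0]]
force: [0.6, 1.5, 16.6]
opening: -0.0
grip_force: 7.6
```

Emit:
arm_command(increments=[[[0, 0, 0], [0, 0, -1], -1], [[0, 0, 0], [0, 0, -1.5], -1], [[0, 0, 0], [0, 0, -1.5], -1]])

```text
time_s: 6.3
position: [542.2, 245.3, 5.7]
tool_rot: [[0.756, 0.655, 0.002], [0.655, -0.756, 0.001], [0.002, 0.001, -1.0]]
force: [-2.0, -0.8, 24.3]
opening: -0.3
grip_force: 12.0
```

Emit:
arm_command(increments=[[[0, 0, 0], [0, 0, 10], -1], [[0, 0, 0], [0, 0, 50], -1], [[0, 0, 0], [0, 0, 90], -1], [[0, 0, 0], [0, 0, 130], -1], [[0, 0, 0], [0, 0, 130], -1], [[0, 0, 0], [0, 0, 130], -1]])

```text
time_s: 6.8
position: [541.8, 244.6, 134.6]
tool_rot: [[0.756, 0.654, 0.002], [0.654, -0.756, 0.001], [0.002, 0.001, -1.0]]
force: [-0.3, -0.8, -0.2]
opening: 0.1
grip_force: 0.0
```

Emit:
arm_command(increments=[[[0, 0, -0.71], [40, -221, 0], -1], [[0, 0, -0.71], [40, -221, 0], -1], [[0, 0, -0.71], [40, -221, 0], -1], [[0, 0, -0.71], [40, -221, 0], -1], [[0, 0, -0.71], [40, -221, 0], -1], [[0, 0, -0.71], [40, -221, 0], -1], [[0, 0, -0.71], [40, -221, 0], -1], [[0, 0, -0.71], [40, -221, 0], -1], [[0, 0, -0.71], [40, -221, 0], -1]])

```text
time_s: 7.55
position: [579.7, 25.2, 131.2]
tool_rot: [[1.0, 0.006, -0.004], [0.006, -1.0, 0.001], [-0.004, -0.001, -1.0]]
force: [-0.4, 0.4, 0.7]
opening: -0.1
grip_force: 0.0
```

Run:
```python
from h import *
p,d=tip((304,306,308),range(190,236,4))
im=p[:,:,::-1]; t=manip.camera("top")[0][:,:,::-1]
k=lambda a:cv2.resize(a,(400,400),interpolation=cv2.INTER_CUBIC)
cv2.imwrite("pics/c5.png",np.hstack([k(im[165:265,245:345]),k(t[267:303,224:260])]))
```

```text
state [580.1  25.8 131.5] F [-0.4 -0.3  0.4] t 7.6
190 [[578, 13, 170], [582, 11, 171], [586, 10, 172]]
194 [[578, 19, 155], [600, 212, -1], [605, 212, -2]]
198 [[593, 197, -2], [598, 197, -3], [603, 196, -3]]
202 [[591, 180, -2], [596, 178, 0], [601, 178, -2]]
206 [[589, 163, -1], [594, 163, -2], [600, 166, -5]]
210 [[587, 150, -4], [592, 146, -1], [598, 147, -3]]
214 [[585, 131, -1], [591, 133, -4], [595, 128, 1]]
218 [[583, 113, 1], [589, 116, -2], [594, 115, -2]]
222 [[582, 101, -1], [587, 99, 0], [592, 101, -2]]
226 [[580, 86, -1], [585, 86, -1], [590, 86, -2]]
230 [[575, 33, 36], [580, 28, 39], [584, 27, 40]]
234 [[574, 17, 38], [578, 15, 39], [583, 13, 40]]
```

View pics/c5.png

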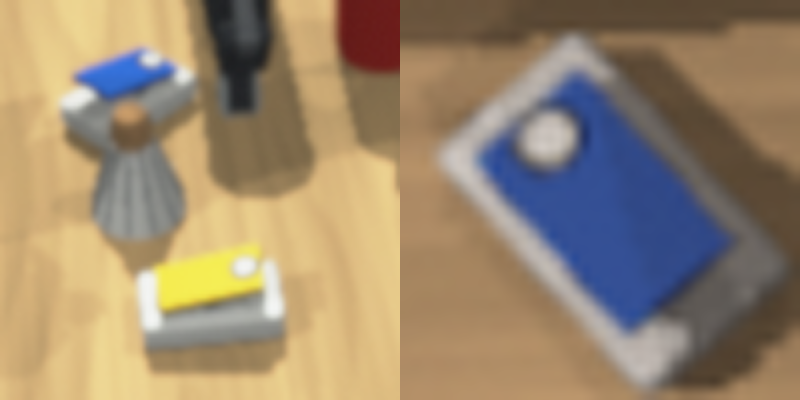

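Blue is down: its far end is now low and the near end is raised, with the base unmoved. The yellow dot is at row 232, col 306, about (579, 22). Now I'll press yellow.

Emit:
arm_command(increments=[[[0, 0, 0], [2, -3, -30], -1], [[0, 0, 0], [2, -3, -65], -1], [[0, 0, 0], [2, -3, -95], -1], [[0, 0, 0], [2, -3, -107], -1], [[0, 0, 0], [2, -3, -107], -1], [[0, 0, 0], [2, -3, -107], -1]])

```text
time_s: 8.15
position: [583.4, 21.6, 25.8]
tool_rot: [[1.0, 0.005, -0.001], [0.005, -1.0, 0.0], [-0.001, -0.0, -1.0]]
force: [0.4, 0.1, 1.2]
opening: 0.1
grip_force: 0.0
```

Run:
```python
from h import *
p,d=tip((302,304,306,308),range(218,236,2))
print("blue dot",[np.round(world("side",r,q,depth=d[r,q])).astype(int).tolist() for r in (179,180,181) for q in (282,283)])
```

```text
state [584.5  21.4  26.8] F [ 0.1 -0.1  0.3] t 8.2
218 [[571, 13, 92], [572, -26, 126], [513, -748, 773], [579, -40, 137]]
220 [[578, 108, 0], [572, -23, 117], [575, -33, 126], [580, -29, 122]]
222 [[577, 104, -4], [572, -19, 108], [577, -10, 99], [582, -10, 99]]
224 [[576, 95, -2], [575, 14, 72], [579, 9, 76], [583, 7, 77]]
226 [[575, 86, 0], [574, 15, 65], [578, 7, 71], [583, 8, 70]]
228 [[571, 40, 36], [574, 17, 57], [578, 8, 64], [583, 7, 65]]
230 [[571, 31, 38], [574, 15, 53], [578, 9, 58], [583, 16, 50]]
232 [[570, 25, 38], [574, 24, 38], [579, 21, 40], [583, 19, 41]]
234 [[569, 21, 35], [574, 18, 36], [578, 18, 36], [583, 15, 38]]
blue dot [[540, 246, 30], [543, 248, 29], [540, 243, 30], [542, 239, 33], [539, 235, 32], [542, 237, 31]]
```

Emit:
arm_command(increments=[[[0, 0, 0], [-2, 0, -4], -1], [[0, 0, 0], [-2, 0, -7], -1], [[0, 0, 0], [-2, 0, -10], -1], [[0, 0, 0], [-2, 0, -13], -1], [[0, 0, 0], [-2, 0, -13], -1]])

```text
time_s: 8.62
position: [582.5, 20.8, 12.9]
tool_rot: [[1.0, 0.004, 0.002], [0.004, -1.0, 0.0], [0.002, -0.0, -1.0]]
force: [1.5, 0.8, 1.9]
opening: 0.0
grip_force: 0.4
```

Emit:
arm_command(increments=[[[0, 0, 0], [0, 0, -1.5], -1], [[0, 0, 0], [0, 0, -3], -1], [[0, 0, 0], [0, 0, -3], -1]])

```text
time_s: 8.87
position: [582.4, 20.8, 9.8]
tool_rot: [[1.0, 0.004, 0.002], [0.004, -1.0, 0.0], [0.002, -0.0, -1.0]]
force: [1.6, 1.0, 1.2]
opening: -0.2
grip_force: 0.8
```

Emit:
arm_command(increments=[[[0, 0, 0], [0, 0, -1.5], -1], [[0, 0, 0], [0, 0, -2], -1], [[0, 0, 0], [0, 0, -2], -1]])

```text
time_s: 9.12
position: [582.4, 20.8, 7.9]
tool_rot: [[1.0, 0.004, 0.002], [0.004, -1.0, 0.0], [0.002, -0.0, -1.0]]
force: [3.4, -0.1, 2.9]
opening: 0.5
grip_force: 1.5
```

Emit:
arm_command(increments=[[[0, 0, 0], [0, 0, -1.5], -1], [[0, 0, 0], [0, 0, -2], -1], [[0, 0, 0], [0, 0, -2], -1]])

```text
time_s: 9.37
position: [582.4, 20.8, 6.3]
tool_rot: [[1.0, 0.004, 0.002], [0.004, -1.0, 0.0], [0.002, -0.0, -1.0]]
force: [3.1, 0.2, 5.9]
opening: -0.2
grip_force: 3.5
```

Emit:
arm_command(increments=[[[0, 0, 0], [0, 0, -1.5], -1], [[0, 0, 0], [0, 0, -2], -1], [[0, 0, 0], [0, 0, -2], -1]])

```text
time_s: 9.62
position: [582.5, 20.8, 5.9]
tool_rot: [[1.0, 0.004, 0.002], [0.004, -1.0, 0.0], [0.002, -0.0, -1.0]]
force: [0.1, 0.6, 19.6]
opening: 0.1
grip_force: 9.4
```

Yellow is at its stop, with the same stiff rise in force as blue. Next I'll lift and go to green.

Emit:
arm_command(increments=[[[0, 0, 0], [0, 0, 10], -1], [[0, 0, 0], [0, 0, 50], -1], [[0, 0, 0], [0, 0, 90], -1], [[0, 0, 0], [0, 0, 110], -1], [[0, 0, 0], [0, 0, 110], -1]])

```text
time_s: 10.03
position: [583.0, 20.8, 117.8]
tool_rot: [[1.0, 0.004, 0.005], [0.004, -1.0, 0.0], [0.005, -0.0, -1.0]]
force: [0.5, 0.5, -0.1]
opening: 0.0
grip_force: 0.0
```

Emit:
arm_command(increments=[[[0, 0, 0], [-41, -284, 0], -1], [[0, 0, 0], [-41, -284, 0], -1], [[0, 0, 0], [-41, -284, 0], -1], [[0, 0, 0], [-41, -284, 0], -1], [[0, 0, 0], [-41, -284, 0], -1], [[0, 0, 0], [-41, -284, 0], -1], [[0, 0, 0], [-41, -284, 0], -1], [[0, 0, 0], [-41, -284, -30], -1], [[0, 0, 0], [-41, -284, -60], -1], [[0, 0, 0], [-41, -284, -60], -1], [[0, 0, 0], [-41, -284, -60], -1]])

```text
time_s: 10.95
position: [537.5, -261.5, 51.3]
tool_rot: [[1.0, 0.004, -0.007], [0.004, -1.0, 0.004], [-0.007, -0.004, -1.0]]
force: [0.7, 0.4, -0.7]
opening: -0.3
grip_force: 0.0
```

Run:
```python
from h import *
p,d=tip((300,304,308),range(296,344,3))
print("yellow dot",[np.round(world("side",r,q,depth=d[r,q])).astype(int).tolist() for r in (233,235) for q in (304,306,308)])
cv2.imwrite("pics/c6.png",np.hstack([cv2.resize(a[:,:,::-1],(400,400),interpolation=cv2.INTER_CUBIC) for a in (p[270:370,255:355],p[170:270,250:350])]))
```

```text
state [ 539.4 -262.1   53.1] F [-0.  -0.4  0.5] t 11.0
296 [[537, -299, 209], [544, -300, 208], [550, -299, 205]]
299 [[537, -299, 201], [543, -300, 201], [551, -282, 177]]
302 [[537, -301, 195], [543, -299, 192], [551, -281, 168]]
305 [[536, -299, 186], [543, -300, 185], [549, -300, 185]]
308 [[536, -303, 183], [542, -302, 180], [551, -278, 148]]
311 [[535, -307, 180], [542, -306, 178], [550, -279, 140]]
314 [[535, -309, 176], [541, -311, 177], [551, -273, 123]]
317 [[534, -313, 173], [541, -313, 171], [548, -308, 163]]
320 [[534, -318, 171], [540, -318, 170], [546, -319, 171]]
323 [[533, -323, 170], [540, -322, 167], [546, -321, 166]]
326 [[533, -325, 166], [539, -323, 161], [554, -209, -4]]
329 [[535, -275, 85], [546, -216, -3], [552, -233, 20]]
332 [[536, -247, 35], [543, -248, 34], [551, -251, 38]]
335 [[535, -254, 34], [542, -255, 35], [550, -255, 33]]
338 [[534, -261, 35], [542, -261, 34], [549, -263, 36]]
341 [[534, -266, 33], [541, -269, 36], [548, -270, 35]]
yellow dot [[549, -297, 341], [552, -297, 341], [554, -295, 339], [549, -298, 338], [551, -297, 337], [554, -296, 336]]
```

View pics/c6.png

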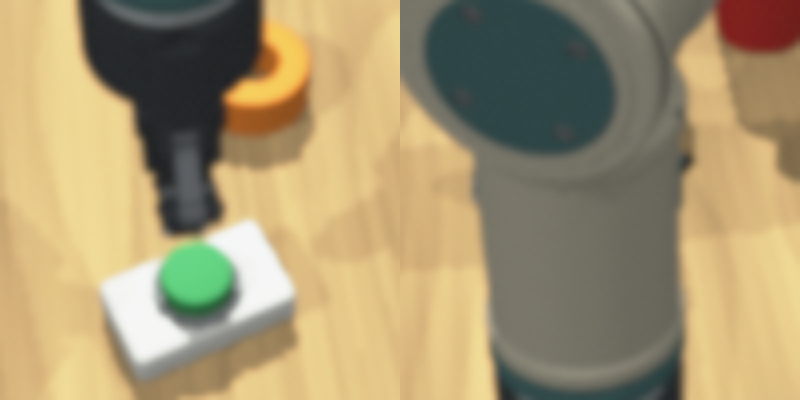

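Run:
```python
from h import *
p=manip.camera("top")[0]
old=cv2.imread("pics/top1.png")
cv2.imwrite("pics/c7.png",np.hstack([cv2.resize(a[250:286,296:332],(400,400),interpolation=cv2.INTER_CUBIC) for a in (old,p[:,:,::-1])]))
```

```text
(no output)
```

View pics/c7.png

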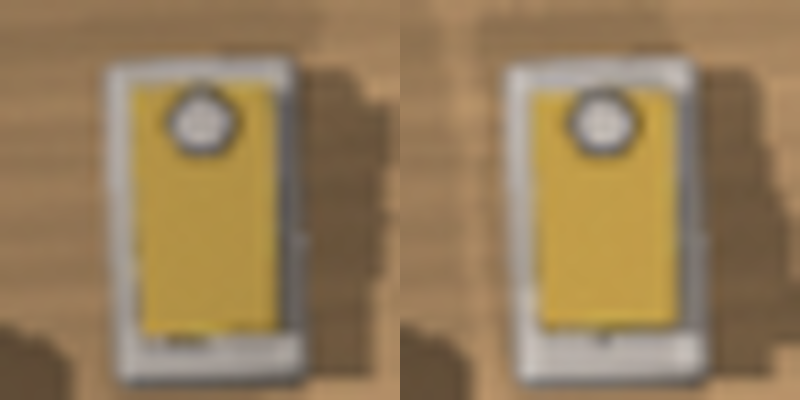

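The before and after crops show the yellow plate has tipped: the far edge drew in, the near end narrowed from below, and the base stayed put. Now I'll press green.

Emit:
arm_command(increments=[[[0, 0, 0], [1, -1, -15], -1], [[0, 0, 0], [1, -1, -30], -1], [[0, 0, 0], [1, -1, -36], -1], [[0, 0, 0], [1, -1, -39], -1], [[0, 0, 0], [1, -1, -42], -1], [[0, 0, 0], [1, -1, -42], -1]])

```text
time_s: 11.55
position: [541.9, -264.1, 12.2]
tool_rot: [[1.0, 0.004, 0.001], [0.004, -1.0, -0.0], [0.001, 0.0, -1.0]]
force: [0.5, 0.1, -0.7]
opening: 0.4
grip_force: 0.0
```

Emit:
arm_command(increments=[[[0, 0, 0], [0, 0, -1.5], -1], [[0, 0, 0], [0, 0, -3], -1], [[0, 0, 0], [0, 0, -3], -1]])

```text
time_s: 11.8
position: [542.2, -264.5, 9.2]
tool_rot: [[1.0, 0.004, 0.001], [0.004, -1.0, -0.001], [0.001, 0.001, -1.0]]
force: [0.5, -0.1, 2.2]
opening: -0.1
grip_force: 1.0
```

Emit:
arm_command(increments=[[[0, 0, 0], [0, 0, -1.5], -1], [[0, 0, 0], [0, 0, -2], -1], [[0, 0, 0], [0, 0, -2], -1]])

```text
time_s: 12.05
position: [542.1, -264.5, 7.0]
tool_rot: [[1.0, 0.004, 0.001], [0.004, -1.0, -0.0], [0.001, 0.0, -1.0]]
force: [1.4, -0.5, 3.1]
opening: -0.2
grip_force: 1.6
```

Emit:
arm_command(increments=[[[0, 0, 0], [0, 0, -1.5], -1], [[0, 0, 0], [0, 0, -2.5], -1], [[0, 0, 0], [0, 0, -2.5], -1]])

```text
time_s: 12.3
position: [542.1, -264.5, 4.4]
tool_rot: [[1.0, 0.004, 0.001], [0.004, -1.0, -0.0], [0.001, 0.0, -1.0]]
force: [0.8, -0.5, 4.4]
opening: 0.0
grip_force: 2.3
```

Emit:
arm_command(increments=[[[0, 0, 0], [0, 0, -1], -1], [[0, 0, 0], [0, 0, -2], -1], [[0, 0, 0], [0, 0, -2], -1]])

```text
time_s: 12.55
position: [542.1, -264.5, 3.9]
tool_rot: [[1.0, 0.004, 0.001], [0.004, -1.0, -0.001], [0.001, 0.001, -1.0]]
force: [-2.4, 1.5, 15.1]
opening: -0.5
grip_force: 7.5
```

Green has reached its stop, so I'll lift clear and check.

Emit:
arm_command(increments=[[[0, 0, 0], [0, 0, 10], -1], [[0, 0, 0], [0, 0, 45], -1], [[0, 0, 0], [0, 0, 85], -1], [[0, 0, 0], [0, 0, 125], -1], [[0, 0, 0], [0, 0, 165], -1], [[0, 0, 0], [0, 0, 200], -1], [[0, 0, 0], [0, -150, 200], -1], [[0, 0, 0], [0, -150, 200], -1], [[0, 0, 0], [0, -150, 200], -1], [[0, 0, 0], [0, -150, 200], -1], [[0, 0, 0], [0, -150, 200], -1], [[0, 0, 0], [0, -150, 200], -1]])

```text
time_s: 13.55
position: [539.4, -415.7, 200.8]
tool_rot: [[1.0, 0.0, -0.003], [0.0, -1.0, 0.001], [-0.003, -0.001, -1.0]]
force: [0.6, 1.1, -0.2]
opening: -0.2
grip_force: 0.0
```

Run:
```python
from h import *
p,d=manip.camera("side"); print(manip.get_state()["position"],manip.get_state()["force"])
for n,z in (("blue_mark",32),("yellow_mark",32),("green_top",36)):
    for r in manip.spot_point("side",n)[:1]:
        y,x=r["position"]; i,j=int(y),int(x); w=[world("side",a,b,depth=d[a,b]) for a in (i-1,i,i+1) for b in (j-1,j,j+1)]
        print(n,r["score"],np.round([y,x]),np.round(np.median(w,0)))
cv2.imwrite("pics/end.png",cv2.resize(p[150:380,200:400,::-1],(520,598),interpolation=cv2.INTER_CUBIC))
```

```text
[ 540.52273701 -413.40136281  200.97970726] [ 0.8356919   0.78795151 -1.11967667]
green_top 0.54 [340. 302.] [ 529. -432.  292.]
```

View pics/end.png

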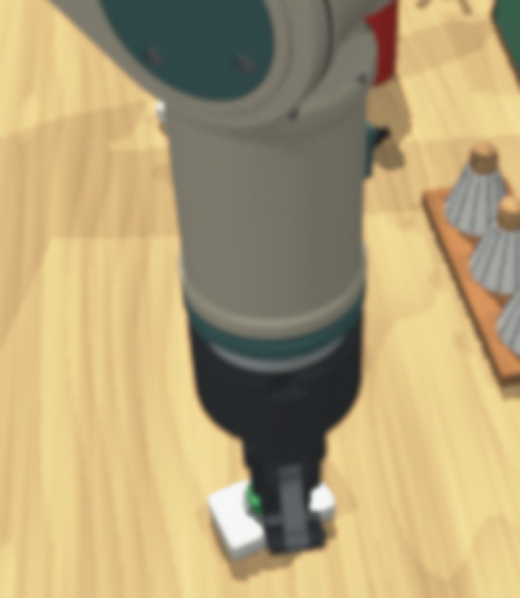

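The arm hides the controls in this view. I'll swing it aside and check by depth alone, since I've used all ten picture views.

Emit:
arm_command(increments=[[[0, 0, 0], [-220, -160, 0], -1], [[0, 0, 0], [-220, -160, 0], -1], [[0, 0, 0], [-220, -160, 0], -1], [[0, 0, 0], [-220, -160, 0], -1], [[0, 0, 0], [-220, -160, 0], -1], [[0, 0, 0], [-220, -160, 0], -1], [[0, 0, 0], [-220, -160, 0], -1], [[0, 0, 0], [-220, -160, 0], -1], [[0, 0, 0], [-220, -160, 0], -1], [[0, 0, 0], [-220, -160, 0], -1]])

```text
time_s: 14.58
position: [323.6, -572.5, 202.3]
tool_rot: [[1.0, 0.006, 0.002], [0.006, -1.0, 0.001], [0.002, -0.001, -1.0]]
force: [1.4, 1.1, 1.1]
opening: 0.1
grip_force: 0.0
```

Run:
```python
from h import *
p,d=manip.camera("side"); print(manip.get_state()["position"])
for n in ("blue_mark","yellow_mark","green_top"):
    for r in manip.spot_point("side",n)[:1]:
        y,x=r["position"]; i,j=int(y),int(x); w=[world("side",a,b,depth=d[a,b]) for a in (i-1,i,i+1) for b in (j-1,j,j+1)]
        print(n,round(r["score"],2),np.round([y,x]),np.round(np.mean(w,0),1))
```

```text
[ 324.12632808 -572.31270761  202.28004031]
blue_mark 0.62 [181. 283.] [542.3 242.5  29.7]
yellow_mark 0.79 [237. 305.] [575.7  16.8  31.1]
```

Run:
```python
from h import *
p,d=manip.camera("side")
w=np.array([world("side",a,b,depth=d[a,b]) for a in range(336,343) for b in range(300,308)]); print(np.median(w,0), p[339,304])
print(manip.sign_off())
```

```text
[ 540.57451532 -262.9437657    34.24807963] [ 94 201 124]
the job is handed in; nothing more can be done
None
```

I pressed blue, then yellow, then green, each to its stop, and handed the job in. Afterwards the depth camera showed both rocker dots down (about 30 mm high) and the green button back up; no control had visibly moved, but I did not measure the sports things afterwards.

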